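# Hang the rinsed varnish kettles nested on the drip hook and lid the tins

### The job

The varnishing is done: clear the kit away. Hang the metal kettles that are there on the hook of the drip stand by the notch in their handles, the largest first and each smaller one then inside the cup of the one before, and put on each open tin the lid that fits it, fully down and level. Leave the other tools lying where they are.

Things in the scene. Friction and masses are not known exactly. Their poses are not given: they have to be found in the camera images.
- kettle_large: open metal paint kettle, the large of three alike but for size (may be absent); stands upright at the start: round cup 116 mm across at the rim, 102 mm at its flat bottom, 50 mm deep, walls 2.5 mm; a stiff, fixed handle of 7 mm wire stands in the body's y-z plane, legs at y = +-61 mm, a notch at the middle of its flat top. Origin: centre of the bottom, z up; half a turn about z makes no difference
- kettle_large_eye (a point): inside top of that notch, 147 mm above the bottom: it rests on the hook's arm. The notch is an upside-down U, 15 mm wide inside, 29 mm outside along y (grip it so from above), top 7 mm above this point; the flat top of the handle beside it has its upper side 18 and its underside 25 mm below this point
- kettle_medium: open metal paint kettle, the medium of three alike but for size (may be absent); stands upright at the start: round cup 82 mm across at the rim, 68 mm at its flat bottom, 46 mm deep, walls 2.5 mm; a stiff, fixed handle of 7 mm wire stands in the body's y-z plane, legs at y = +-44 mm, a notch at the middle of its flat top. Origin: centre of the bottom, z up; half a turn about z makes no difference
- kettle_medium_eye (a point): inside top of that notch, 143 mm above the bottom: it rests on the hook's arm. The notch is an upside-down U, 15 mm wide inside, 29 mm outside along y (grip it so from above), top 7 mm above this point; the flat top of the handle beside it has its upper side 18 and its underside 25 mm below this point
- kettle_small: open metal paint kettle, the small of three alike but for size (may be absent); stands upright at the start: round cup 48 mm across at the rim, 34 mm at its flat bottom, 42 mm deep, walls 2.5 mm; a stiff, fixed handle of 7 mm wire stands in the body's y-z plane, legs at y = +-27 mm, a notch at the middle of its flat top. Origin: centre of the bottom, z up; half a turn about z makes no difference
- kettle_small_eye (a point): inside top of that notch, 139 mm above the bottom: it rests on the hook's arm. The notch is an upside-down U, 15 mm wide inside, 29 mm outside along y (grip it so from above), top 7 mm above this point; the flat top of the handle beside it has its upper side 18 and its underside 25 mm below this point
- drip_stand: fixed wooden stand: foot 200 x 150 mm with drip tray (31 mm high), post at its far end with front at x = +58 mm, 214 mm high; steel hook: level round arm 10 mm thick at y = 0, top 200 mm above the bench, from the post to x = -52 mm, then turned up; brace under the arm beyond x = 36 mm. Origin: centre of the underside; the arm points along -x, roughly to the robot
- hook_seat (a point): point on top of the hook's arm, 66 mm in front of the post: a good place for the notch of the first kettle (the largest then clears the post by 8 mm); the next ones hang some 12 mm nearer the tip each. Axes as the stand's
- hook_tip (a point): top of the hook's turned-up tip, 14 mm above the top of the arm and 55 mm in front of hook_seat
- tin_wide: the wide one of two open, loose varnish tins, 98 mm across, 88 mm high, wall 3 mm, straight sides; origin: centre of its underside, z up
- tin_wide_rim (a point): centre of the mouth of the wide tin, in the plane of its rim, 88 mm above its underside
- lid_wide: loose metal lid of the wide tin: flange 102 mm across, 4 mm thick, on a plug 87 mm across and 8 mm deep that drops into the tin's mouth (92 mm); domed to 17 mm above the underside, with a wooden knob 24 mm across up to 41 mm (grip it there). Origin: centre of the plug's underside, z up; lies right way up on the bench at the start
- lid_wide_knob (a point): middle of the knob of the wide lid, 31 mm above the lid's underside
- lid_wide_seat (a point): centre of the flange's underside of the wide lid, 8 mm above the lid's underside: it comes down onto the tin's rim
- tin_narrow: the narrow one of two open, loose varnish tins, 72 mm across, 76 mm high, wall 3 mm, straight sides; origin: centre of its underside, z up
- tin_narrow_rim (a point): centre of the mouth of the narrow tin, in the plane of its rim, 76 mm above its underside
- lid_narrow: loose metal lid of the narrow tin: flange 76 mm across, 4 mm thick, on a plug 61 mm across and 8 mm deep that drops into the tin's mouth (66 mm); domed to 17 mm above the underside, with a wooden knob 24 mm across up to 41 mm (grip it there). Origin: centre of the plug's underside, z up; lies right way up on the bench at the start
- lid_narrow_knob (a point): middle of the knob of the narrow lid, 31 mm above the lid's underside
- lid_narrow_seat (a point): centre of the flange's underside of the narrow lid, 8 mm above the lid's underside: it comes down onto the tin's rim
- cork_block: cork sanding block, 62 x 106 x 34 mm, lying on the bench in front of the stand; stays where it is
- carpenter_pencil: flat pencil, 162 mm long, lying near the front edge of the bench; stays where it is

How it is judged:
By the outcome, as a careful person would: the job done as asked, in the order asked, and still so for the second after the job is handed in, with the robot touching nothing.
Of kettle_large, kettle_medium, kettle_small only 2 to 3 are there at a start; the rules pass over those that are not, and their reading is None.
At some moment in a run one of tin_wide, tin_narrow, lid_wide, lid_narrow may be knocked a few centimetres aside while the robot is not near it.
It also fails if it takes over 210 s, if anything falls off the work surface, if the arm or the gripper's body presses on something with over 40 N, if the wrist force passes 120 N, or if a joint passes its speed limit or range.

### The arm

A 6-joint arm with a two-finger parallel gripper is mounted at the origin on a cart in front of the work surface, level with it; the furniture and walls round the work are solid. World frame = base frame: x ahead of the robot, y to its left, z up, the work surface at z = 0. Lengths are in mm, angles in rad, forces in N, time in s.
With the tool pointing down it reaches from about 275 to 750 mm from the base axis. Payload 10.2 kg.
Tool frame: the origin (TCP) lies at the very end of the fingers, on their centre line; the grasp point (between the pads) lies 19 mm behind it (ctrl.hold_point_z is the distance from the TCP to the grasp point, in mm); z points along the fingers, y is the direction in which the jaws open and shut (so a half turn about z gives the same grasp; the last joint's range is limited). The gripper opens to 85 mm and grips with 20 to 120 N. Pads are 22 mm wide; open, the fingers measure 114 mm over their backs; the gripper's body (76 mm by 85 mm) begins 54 mm behind the grasp point. The pads swing forward as they close: fully open they stand 13 mm farther back than shut.
Start: joints at [-1.471, 0.313, 1.498, -0, 1.331, -0.223], TCP at [166.529, -497.895, 231.294] pointing down, gripper open.
Joint ranges: [-2.94, 2.94], [-0.97, 2.17], [0.19, 2.56], [-1.23, 4.37], [0.02, 3.11], [-2.88, 2.88]. Speed limits (rad/s): [2.39, 2.39, 3.01, 3.14, 3.14, 3.14].

### API

Orientations are given as a unit quaternion [w, x, y, z].
In Python, from rig import readout, cams, workorder, spotter, ctrl gives the robot as it stands.
- The arm moves only by the tool step_arm, never from a script. Its argument "plan" is text: rows parted by semicolons, each of 5 numbers parted by spaces: the shift along the tool's x, y, z in cm, then the turn about the tool's z in degrees, then the opening in per cent of the stroke, from 0 (shut) to 100 (fully open). In form: x y z twist gripper; .... A call has 1 to 10 rows; each row is the pose to reach, as a shift and turn from the pose commanded when the call began, along the tool's axes at that moment; what a row does not reach only later rows make up. A row lasts 1/10 s, in which the tool goes at most 50 mm and 8.59 degrees, less where a joint would pass 70% of its speed; a pose out of reach is approached as far as the arm can. A call with a gripper value outside its range is refused whole. The fingers move at their own pace and stop on an object; "grip_force" is the grip in N (left out, the last holds). Time passes only in rows, so rows that repeat a pose let the fingers close. It gives the time, the measured TCP pose, the force and the opening at its end, in the units of the state.
- readout.sense(): the state, without advancing time (a new reading comes with each control period).
- cams.capture(name): name is "side" or "top" or "wrist"; returns (picture, depth): 480x640x3 uint8, red, green, blue; 480x640 float32, mm along the optical axis (not along the pixel's ray), 0 where there is no reading.
- cams.camera_info(name): a dict with "vfov" (degrees; the focal length in pixels is half the picture's height over the tangent of half this angle, whatever the lens; pixels are square), "cx", "cy" (the principal point, pixels), "k1" (the pictures are not rectified: a ray, as slopes to the right and down, at radius r is drawn at 1 + k1 r^2 times it, then the intrinsics apply), "rvec" (rotation vector, rad) and "tvec" (3), from world to camera coordinates, as OpenCV has them. Camera axes: x right, y down, z forward; pixel columns grow to the right and rows downward; lengths in mm; the calibration is good to about 2 mm. A picture is of the moment at which its call begins: read the wrist's pose just before it. camera_info takes no time and is no camera call; for the wrist camera it gives the pose at the moment of the call.
- workorder.finish_job(): hands the job in, once; it reports no verdict.
Trained networks look in the newest picture that a camera, given by its name, has taken for a name from the list of things; names that differ only in an ending like _2 or _b are one class to them, and where a whole thing is asked for, a point or a joint stands for the part that bears it (a point fixed in the world has none). Each returns a list of dicts, best first, with "conf" (0 to 1); they miss things now and then, are a little off and sometimes report something else, mostly with a low value. They report only what shows in the picture. A call takes as long as a camera call.
- spotter.regions_of(camera, target): "pixels" (480x640 bool, what is visible of it) and "extent" ([centre column, centre row, width, height] in pixels, round what is visible of it).
The state is a dict: "time_s": time; "joints": joint angles; "dq": joint speeds; "tau": joint torques, N m; "eef_pos": TCP position; "ee_rot": TCP orientation; "force": force on the tool from outside, world axes, zero at the start; "wrist_torque": the same for the moment, N m; "grip_width": opening from 0.0 (shut) to 1.0 (fully open).
Only numpy, scipy, OpenCV 4.12 (cv2) and the standard library are available. Lean on these libraries where they do the work, as an engineer would, in place of code of your own. Each camera call takes 0.05 s, during which the arm holds its last target. There are 200 camera calls.

## Working session

There is one attempt and no reset: what is moved stays moved. The work goes in short steps, Python scripts to look and compute and a tool call to move; the robot and the scene stay as the last step left them, time stands still between calls to the robot, and variables do not carry over. Pictures are saved under pics/ and viewed, about 12 in all and at most 16, crops included, and the job is handed in when it is done.

Besides the shell and the picture viewer there is one more tool, called after "Emit:" as name(argument=value, ...) on one line, values as JSON. step_arm: Moves the arm, as the interface text tells. Its arguments: {"type":"object","properties":{"plan":{"type":"string"},"grip_force":{"type":"number"}},"required":["plan"]}

```bash
mkdir -p pics; cat > h.py <<'E'
import numpy as np, cv2, sys
sys.path.insert(0,'.')
from rig import readout, cams, workorder, spotter, ctrl
def cloud(cam, depth, info):
    """world xyz for each pixel"""
    f=240/np.tan(np.radians(info['vfov'])/2)
    K=np.array([[f,0,info['cx']],[0,f,info['cy']],[0,0,1.]])
    v,u=np.mgrid[0:480,0:640].astype(float)
    p=cv2.undistortPoints(np.stack([u,v],-1).reshape(-1,1,2),K,np.array([info['k1'],0,0,0,0.])).reshape(480,640,2)
    c=np.dstack([p*depth[...,None],depth])
    R=cv2.Rodrigues(np.array(info['rvec'],float))[0]
    w=(c-np.array(info['tvec'],float).reshape(3))@R
    w[depth<=0]=np.nan
    return w
def snap(cam,name=None):
    info=cams.camera_info(cam); im,d=cams.capture(cam)
    if name: cv2.imwrite(f'pics/{name}.png',im[...,::-1])
    return im,d,cloud(cam,d,info),info
def proj(P,info):
    f=240/np.tan(np.radians(info['vfov'])/2)
    K=np.array([[f,0,info['cx']],[0,f,info['cy']],[0,0,1.]])
    return cv2.projectPoints(np.array(P,float).reshape(-1,1,3),np.array(info['rvec'],float),np.array(info['tvec'],float),K,np.array([info['k1'],0,0,0,0.]))[0].reshape(-1,2)
E
python3 - <<'E'
from h import *
names=['kettle_large','kettle_medium','kettle_small','drip_stand','tin_wide','tin_narrow','lid_wide','lid_narrow','cork_block','carpenter_pencil']
s=readout.sense();print(s['time_s'],s['eef_pos'],s['ee_rot'],ctrl.hold_point_z)
for c in ['top','side']:
    im,d,w,info=snap(c,c+'0')
    R=cv2.Rodrigues(np.array(info['rvec']))[0]
    print(c,info['vfov'],'campos',(-R.T@np.array(info['tvec']).reshape(3)).round())
    for n in names:
        for r in spotter.regions_of(c,n)[:2]:
            p=w[r['pixels']];p=p[~np.isnan(p[:,0])]
            if len(p)==0: print(n,'nodepth',r['extent']);continue
            print(n,round(r['conf'],2),np.round(r['extent']),'med',np.median(p,0).round(),'lo',np.percentile(p,2,0).round(),'hi',np.percentile(p,98,0).round())
a=[cv2.imread(f'pics/{c}0.png') for c in('top','side')]
E
```

```text
0.0 [ 166.5032666  -497.62028899  230.73361577] [-6.47780372e-04  9.87004105e-01  1.60693733e-01  4.45629006e-05] 18.700000000000003
top 55.749465158646444 campos [ 321.  -13. 1251.]
kettle_large 0.95 [171. 232.  45.  46.] med [535. 407.   8.] lo [476. 348.  -0.] hi [588. 456. 149.]
kettle_large 0.29 [387. 252.  34.  41.] med [ 480. -193.   16.] lo [ 437. -241.    9.] hi [ 528. -149.   42.]
kettle_medium 0.93 [233. 262.  36.  34.] med [456. 226.  19.] lo [421. 177.   1.] hi [493. 260. 149.]
kettle_small 0.91 [215. 201.  26.  26.] med [626. 279.  32.] lo [603. 241.  -1.] hi [660. 316. 147.]
drip_stand 0.65 [308. 193.  71. 101.] med [625.  15.  27.] lo [523. -59.  19.] hi [719. 102. 216.]
tin_wide 0.97 [417. 202.  42.  44.] med [ 620. -290.   23.] lo [ 565. -329.    2.] hi [ 659. -236.   92.]
tin_narrow 0.9 [473. 223.  37.  32.] med [ 556. -436.   32.] lo [ 515. -463.    1.] hi [ 587. -394.   80.]
lid_wide 0.87 [388. 254.  39.  37.] med [ 480. -193.   16.] lo [ 439. -240.   10.] hi [ 526. -149.   42.]
lid_narrow 0.55 [442. 267.  29.  27.] med [ 432. -337.   16.] lo [ 401. -375.    6.] 
[... 1112 characters left out ...]
22.  28.] med [ 544. -402.   57.] lo [ 516. -467.    5.] hi [ 581. -390.   78.]
lid_wide 0.65 [323. 259.  34.  23.] med [ 480. -183.   15.] lo [ 437. -240.    1.] hi [ 523. -147.   41.]
lid_narrow 0.61 [335. 239.  23.  12.] med [ 434. -330.   15.] lo [ 401. -363.    3.] hi [ 464. -305.   41.]
lid_narrow 0.54 [271. 265.  90. 102.] med [660.  20.  27.] lo [524. -53.   4.] hi [722. 112. 213.]
cork_block 0.7 [345. 296.  30.  31.] med [431.  81.  33.] lo [405.   0.   1.] hi [467. 103.  37.]
carpenter_pencil 0.88 [400. 366.  48.  33.] med [354. 357.   7.] lo [318. 301.   2.] hi [392. 417.  11.]
carpenter_pencil 0.41 [268. 322.  24.  62.] med [623. 284.  41.] lo [603. 245.   6.] hi [645. 302. 144.]
```

```bash
ls . pics
```

```text
.:
h.py
pics

pics:
side0.png
top0.png
```

```bash
python3 - <<'E'
from h import *
t=cv2.imread('pics/top0.png')[140:320,120:520]; s=cv2.imread('pics/side0.png')[170:420,180:460]
cv2.imwrite('pics/v1.png',cv2.resize(t,(800,360),interpolation=cv2.INTER_CUBIC))
cv2.imwrite('pics/v2.png',cv2.resize(s,(672,600),interpolation=cv2.INTER_CUBIC))
C={c:snap(c)[2].reshape(-1,3) for c in('top','side')}
def near(P,xy,r,z0,z1):
    m=(np.hypot(P[:,0]-xy[0],P[:,1]-xy[1])<r)&(P[:,2]>z0)&(P[:,2]<z1);return P[m]
for n,xy,r,zr in [('L',(533,403),75,50),('M',(456,218),55,46),('S',(625,279),40,42)]:
  for c in C:
    p=near(C[c],xy,r,90,160); rim=near(C[c],xy,r,zr-6,zr+8)
    q=p[:,:2]-p[:,:2].mean(0); u,sv,vt=np.linalg.svd(q,full_matrices=False)
    (cx,cy),rad=cv2.minEnclosingCircle(rim[:,:2].astype(np.float32)) if len(rim) else ((0,0),0)
    print(n,c,len(p),p.mean(0).round(1),'ang',np.degrees(np.arctan2(vt[0,1],vt[0,0])).round(1),sv.round(),'rim',round(cx),round(cy),round(rad),len(rim), 'zmax',p[:,2].max().round())
    top=p[p[:,2]>p[:,2].max()-9];print('   notch',top.mean(0).round(1),len(top))
for c in C:
    P=C[c];m=(P[:,2]>170)&(P[:,2]<235)&(P[:,0]>480)&(P[:,0]<740)&(abs(P[:,1])<120);p=P[m]
    for x in range(500,740,15):
        b=p[(p[:,0]>=x)&(p[:,0]<x+15)]
        if len(b):print(c,x,len(b),b.mean(0).round(1),b[:,2].max().round(1),b.min(0).round())
# lids and tins
for n,xy,r,z0,z1 in [('knobW',(480,-193),40,30,50),('knobN',(433,-338),35,30,50),('rimW',(613,-284),70,80,100),('rimN',(551,-430),55,68,90)]:
  for c in C:
    p=near(C[c],xy,r,z0,z1)
    if len(p):
        (cx,cy),rad=cv2.minEnclosingCircle(p[:,:2].astype(np.float32)); print(n,c,len(p),p.mean(0).round(1),'circ',round(cx,1),round(cy,1),round(rad,1),'z',p[:,2].max().round(1))
E
```

```text
L top 180 [529.2 401.2 131.3] ang 162.5 [510.  29.] rim 532 400 63 264 zmax 159.0
   notch [531.7 400.7 154.4] 28
L side 415 [529.5 404.1 126.6] ang 162.7 [816.  39.] rim 531 404 64 535 zmax 156.0
   notch [529.  404.3 151.7] 48
M top 105 [455.2 214.5 128.4] ang 84.6 [298.  20.] rim 458 217 45 189 zmax 155.0
   notch [455.1 217.  150.3] 18
M side 123 [456.4 241.8 124. ] ang 87.4 [257.  22.] rim 453 222 48 268 zmax 151.0
   notch [455.3 225.5 148.1] 25
S top 95 [624.4 269.3 126.3] ang -81.0 [180.  19.] rim 626 269 30 87 zmax 151.0
   notch [624.7 271.  146.8] 28
S side 129 [623.1 281.5 120. ] ang 101.8 [194.  21.] rim 625 273 30 171 zmax 148.0
   notch [623.8 275.1 144.3] 25
top 545 5 [558.4  37.8 214. ] 218.1 [557.  35. 212.]
top 560 25 [567.7  36.3 206.7] 215.8 [561.  31. 198.]
top 575 25 [583.1  32.  200. ] 203.8 [577.  26. 197.]
top 590 26 [597.3  28.3 200.4] 206.1 [590.  23. 194.]
top 605 25 [612.3  23.8 200. ] 204.6 [606.  18. 197.]
top 620 27 [627.5  19.5 200.7] 204.6 [621.  14. 196.]
top 635 25 [642.4  15.2 200.9] 206.0 [635.   9. 196.]
top 650 26 [656.9  11.4 200.2] 203.5 [65
[... 736 characters left out ...]
]
side 680 143 [687.4  14.8 196.4] 217.0 [680. -17. 170.]
side 695 124 [702.7  12.7 198. ] 216.5 [695. -21. 171.]
side 710 77 [715.2  11.6 195.5] 216.2 [710. -20. 171.]
knobW top 59 [ 480.5 -194.    41.1] circ 480.8 -194.3 11.6 z 46.7
knobW side 42 [ 481.7 -190.8   37.1] circ 483.1 -192.5 13.9 z 43.4
knobN top 62 [ 433.2 -337.9   40.6] circ 434.2 -339.3 12.0 z 47.4
knobN side 36 [ 431.5 -333.9   37.7] circ 432.2 -335.4 15.3 z 44.8
rimW top 249 [ 616.7 -287.4   88.4] circ 613.4 -284.2 51.0 z 99.0
rimW side 174 [ 614.9 -280.7   85.3] circ 614.5 -286.2 56.2 z 91.6
rimN top 171 [ 551.8 -432.    76.7] circ 552.3 -429.1 38.9 z 83.2
rimN side 129 [ 552.3 -427.6   73.8] circ 547.7 -427.3 42.6 z 80.4
```

View pics/v1.png

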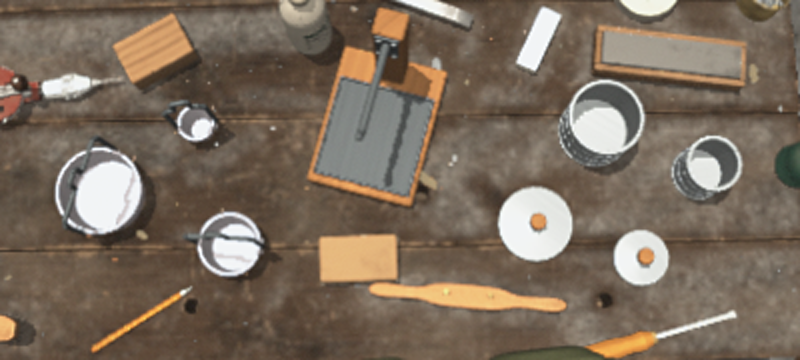

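View pics/v2.png

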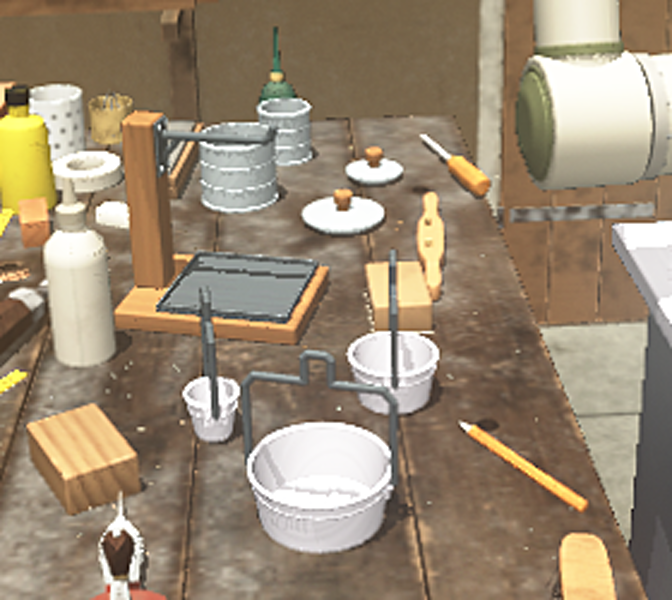

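The pictures show all three kettles on the left, the stand in the middle with its hook pointing at the robot, and the tins and lids on the right. Top-crop positions: large (100,190), medium (230,245), small (197,122), wide lid (537,223), narrow lid (642,257), tins (600,122) and (707,168). I'll start with the narrow lid.

```bash
cat >> h.py <<'E'
def yaw(s):
    """tool x angle in deg (tool pointing down); tool y = that - 90"""
    from scipy.spatial.transform import Rotation as Ro
    w,x,y,z=s['ee_rot'];M=Ro.from_quat([x,y,z,w]).as_matrix();return M,np.degrees(np.arctan2(M[1,0],M[0,0]))-90
def go(x,y,z,phi=None):
    s=readout.sense();M,f=yaw(s);d=M.T@(np.array([x,y,z])-s['eef_pos'])/10
    t=0 if phi is None else (f-phi+90)%180-90
    print('shift cm',d.round(2),'twist',round(t,1),'(phi now %.1f j1 %.0f j6 %.0f)'%(f,*np.degrees(np.array(s['joints'])[[0,5]])))
E
python3 - <<'E'
from h import *
go(400,-337,200)
E
```

```text
shift cm [27.24 -7.85  3.13] twist 0 (phi now -71.5 j1 -84 j6 -13)
```

Emit:
step_arm(plan="4.5 -1.3 0.5 0 100; 9 -2.6 1 0 100; 13.5 -3.9 1.5 0 100; 18 -5.2 2.0 0 100; 22.5 -6.5 2.6 0 100; 27.2 -7.85 3.1 0 100; 27.2 -7.85 3.1 0 100; 27.2 -7.85 3.1 0 100", grip_force=40)

```text
time_s: 2.0
eef_pos: [400.0, -336.7, 200.2]
ee_rot: [-0.0, 0.987, 0.162, -0.0]
force: [-0.2, 0.5, 0.0]
grip_width: 0.999
```

```bash
cat >> h.py <<'E'
def circ(P):
    """least-squares circle of xy points"""
    A=np.c_[2*P[:,:2],np.ones(len(P))];c=np.linalg.lstsq(A,(P[:,:2]**2).sum(1),rcond=None)[0]
    return c[:2],np.sqrt(c[2]+c[0]**2+c[1]**2)
def band(w,xy,r,z0,z1):
    P=w.reshape(-1,3);P=P[~np.isnan(P[:,0])]
    return P[(np.hypot(P[:,0]-xy[0],P[:,1]-xy[1])<r)&(P[:,2]>z0)&(P[:,2]<z1)]
E
python3 - <<'E'
from h import *
s=readout.sense();print(s['eef_pos'],s['force'])
im,d,w,info=snap('wrist','w1')
R=cv2.Rodrigues(np.array(info['rvec']))[0]
print('cam',(-R.T@np.array(info['tvec']).reshape(3)).round(1),'fwd',R[2].round(3),'vfov',info['vfov'])
p=band(w,(433,-337),30,30,55);print('knob',len(p),np.median(p,0) if len(p) else '',circ(p) if len(p)>5 else '')
p=band(w,(433,-337),50,3,30);print('lid',len(p),np.median(p,0),p.min(0),p.max(0))
p=band(w,(433,-337),90,-8,5);print('bench z',np.median(p[:,2]))
print(proj([[433,-337,41]],info))
E
```

```text
[ 400.01053798 -336.66577419  200.18346298] [-0.24597785  0.53552355  0.02841034]
cam [ 465.1 -314.2  341.8] fwd [-0.258 -0.086 -0.962] vfov 68.54693961267893
knob 569 [ 432.38610954 -340.42882221   39.00314401] (array([ 432.09732297, -340.55919742]), np.float64(8.186268584628477))
lid 4508 [ 434.29962728 -338.69125603   12.5281848 ] [ 394.03634952 -378.59234099    8.89872288] [ 469.4217629  -303.20047377   29.65365901]
bench z -0.9465144034202829
[[327.66931996 186.65792783]]
```

View pics/w1.png

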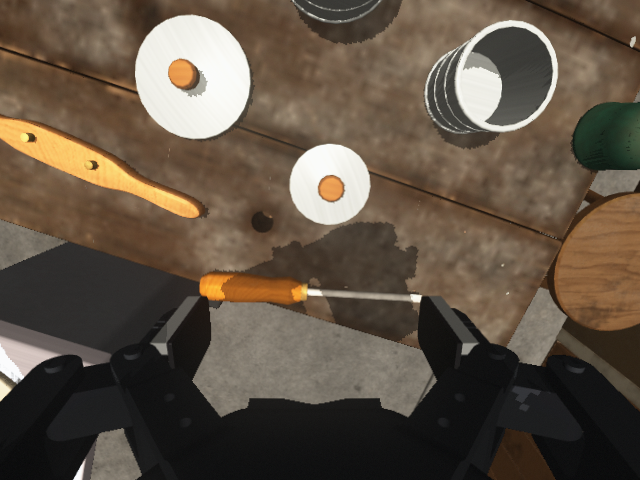

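Wrist view: narrow lid's knob at (331,188), wide lid's at (183,74), narrow tin's mouth at (505,78). Next I'll grasp the narrow lid.

```bash
python3 - <<'E'
from h import *
im,d,w,info=snap('wrist')
p=band(w,(552,-430),55,72,82);print('rimN',len(p),circ(p),p[:,2].mean())
p=band(w,(433,-339),45,8,13);q=p[np.hypot(p[:,0]-433,p[:,1]+339)>30];print('flangeN',circ(q))
for z0,z1 in((36,60),):
    p=band(w,(433,-339),25,z0,z1);print('knob bbox mid',(p.min(0)+p.max(0))/2,p.max(0)-p.min(0))
p=band(w,(480,-193),25,36,60);print('knobW',(p.min(0)+p.max(0))/2)
go(432.5,-340,60); go(432.5,-340,20)
E
```

```text
rimN 2268 (array([ 550.64592592, -428.91818655]), np.float64(34.8713274455935)) 74.52985755770403
flangeN (array([ 432.12372538, -340.03360322]), np.float64(34.079727561182004))
knob bbox mid [ 431.68530644 -340.78387982   39.0983574 ] [22.13852068 22.46974004  6.17436797]
knobW [ 480.90794225 -196.2345767    39.18160446]
shift cm [ 3.12  1.26 14.04] twist 0 (phi now -71.6 j1 -53 j6 18)
shift cm [ 3.12  1.26 18.04] twist 0 (phi now -71.6 j1 -53 j6 18)
```

Emit:
step_arm(plan="1.6 0.6 4 0 60; 3.1 1.25 8 0 60; 3.1 1.25 12 0 60; 3.1 1.25 15 0 60; 3.1 1.25 17 0 60; 3.1 1.25 18 0 60; 3.1 1.25 18 0 0; 3.1 1.25 18 0 0; 3.1 1.25 18 0 0; 3.1 1.25 18 0 0", grip_force=50)

```text
time_s: 3.1
eef_pos: [433.3, -340.0, 21.5]
ee_rot: [0.001, 0.987, 0.161, 0.0]
force: [-1.2, -1.6, 4.6]
grip_width: 0.246
```

Emit:
step_arm(plan="0 0 -3 0 0; 0 0 -7 0 0; 0 0 -11 0 0; 0 0 -14 0 0; 0 0 -14 0 0")

```text
time_s: 3.6
eef_pos: [434.2, -340.5, 165.0]
ee_rot: [0.004, 0.987, 0.161, 0.002]
force: [0.2, -0.9, -1.2]
grip_width: 0.247
```

```bash
python3 - <<'E'
from h import *
s=readout.sense();e=s['eef_pos'];print(e,s['force'],s['grip_width'])
im,d,w,info=snap('wrist','w2')
p=band(w,e,45,e[2]-20,e[2]+0);print('lid',len(p),p.mean(0),circ(p[np.hypot(*(p[:,:2]-e[:2]).T)>30]))
for r in spotter.regions_of('wrist','lid_narrow')[:1]:
    q=w[r['pixels']];print(r['conf'],np.nanmin(q,0),np.nanmax(q,0),np.nanmedian(q,0))
p=band(w,(551,-429),55,71,82);print('rimN',len(p),circ(p),p[:,2].mean())
E
```

```text
[ 434.20307003 -340.46218888  164.98834063] [ 0.20502637 -0.85247784 -1.21491649] 0.2465733298206368
lid 11169 [ 444.60913437 -336.35214371  156.02553445] (array([ 433.75917169, -340.22763922]), np.float64(34.025018595137624))
rimN 2916 (array([ 550.7448563 , -428.76011357]), np.float64(34.81896526680192)) 74.40031032016259
```

```bash
python3 - <<'E'
from h import *
go(551.2,-429,165);go(551.2,-429,105)
E
```

```text
shift cm [ 8.36 12.28 -0.43] twist 0 (phi now -71.5 j1 -50 j6 21)
shift cm [ 8.36 12.28  5.57] twist 0 (phi now -71.5 j1 -50 j6 21)
```

Emit:
step_arm(plan="2.1 3 0 0 0; 4.2 6.1 0 0 0; 6.3 9.2 0 0 0; 8.36 12.3 0 0 0; 8.36 12.3 0 0 0; 8.36 12.3 2 0 0; 8.36 12.3 4.5 0 0; 8.36 12.3 5.6 0 0; 8.36 12.3 5.6 0 0; 8.36 12.3 5.6 0 0")

```text
time_s: 4.7
eef_pos: [551.3, -429.4, 105.0]
ee_rot: [0.0, 0.987, 0.161, 0.0]
force: [0.2, -0.3, -0.0]
grip_width: 0.25
```

```bash
cat > lidchk.py <<'E'
from h import *
def chk(rx,ry,zr,R,name,cam='wrist'):
    s=readout.sense();e=s['eef_pos'];print(e,s['force'],s['grip_width'])
    im,d,w,info=snap(cam,name)
    fl=e[2]-21.5+12  # flange top
    p=band(w,e,R+8,fl-3,fl+3);q=p[np.hypot(*(p[:,:2]-e[:2]).T)>R-6];c,r=circ(q);print('lid',len(q),c,r)
    p=band(w,(rx,ry),R+15,zr-4,zr+3);
    if len(p)>30: print('rim',len(p),circ(p),p[:,2].mean())
    return im,w,info
E
python3 - <<'E'
from lidchk import *
chk(551,-429,75,38,'w3'); 
im,d,w,info=snap('top'); p=band(w,(551,-429),60,70,82);print(len(p))
E
```

```text
[ 551.28223135 -429.39576881  105.02123406] [ 0.17105583 -0.28882361 -0.03108297] 0.2498613968538966
lid 3683 [ 550.74591268 -429.18277642] 34.89601585855979
rim 914 (array([ 550.01438252, -430.04808882]), np.float64(36.89086170441654)) 74.65054937398311
2
```

View pics/w3.png

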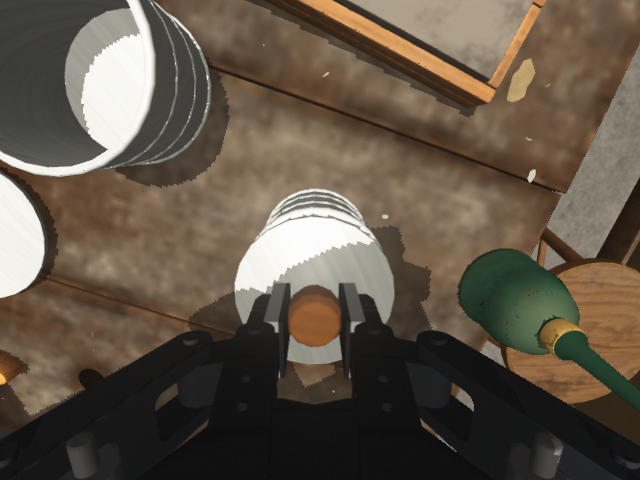

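The lid (315,275) is held over the narrow tin, and the two centres agree to within 0.5 mm. Lowering.

Emit:
step_arm(plan="0 0 0.5 0 0; 0 0 0.9 0 0; 0 0 1.2 0 0; 0 0 1.4 0 0; 0 0 1.55 0 0; 0 0 1.6 0 0; 0 0 1.6 0 0")

```text
time_s: 5.5
eef_pos: [551.3, -429.4, 89.6]
ee_rot: [0.0, 0.987, 0.161, 0.0]
force: [-2.4, 3.5, 7.6]
grip_width: 0.247
```

Emit:
step_arm(plan="0 0 0.05 0 20; 0 0 0.05 0 40; 0 0 0 0 60; 0 0 0 0 60; 0 0 -4 0 60; 0 0 -8 0 60; -2 -3 -11 0 60; -4 -6 -11 0 60; -6 -9 -11 0 60; -6 -9 -11 0 60")

```text
time_s: 6.5
eef_pos: [463.2, -360.3, 198.0]
ee_rot: [-0.001, 0.987, 0.161, -0.001]
force: [0.6, 0.5, -0.7]
grip_width: 0.6
```

```bash
python3 - <<'E'
from h import *
s=readout.sense();e=s['eef_pos'];print(e,s['force'])
im,d,w,info=snap('wrist','w4')
p=band(w,(551,-429),42,83,93);A=np.c_[p[:,:2]-[551,-429],np.ones(len(p))];q=p[p[:,2]<87]
print('lid top pts',len(p)); 
p=band(w,(551,-429),45,72,90);r=np.hypot(p[:,0]-551,p[:,1]+429);q=p[(r>28)&(r<40)]
c=np.linalg.lstsq(np.c_[q[:,:2]-[551,-429],np.ones(len(q))],q[:,2],rcond=None)[0];print('flange plane',c,len(q),circ(q[np.hypot(*(q[:,:2]-[551,-429]).T)>34]))
p=band(w,(551,-429),25,95,120);print('knob',(p.min(0)+p.max(0))/2,p[:,2].max())
p=band(w,(480,-195),25,34,60);print('knobW',len(p),(p.min(0)+p.max(0))/2 if len(p) else '')
p=band(w,(615,-287),70,82,96);print('rimW',len(p),circ(p) if len(p)>9 else '',p[:,2].mean())
b=band(w,(490,-260),300,-8,5);print('bench',np.median(b[:,2]))
go(450,-215,190)
E
```

```text
[ 463.19563719 -360.26005999  197.99586145] [ 0.57683076  0.45085958 -0.70199392]
lid top pts 712
flange plane [-2.83394756e-03 -2.23943673e-03  7.95037475e+01] 3902 (array([ 550.44268157, -428.8089364 ]), np.float64(35.9889644817969))
knob [ 550.09492928 -428.74087562  102.07687856] 109.13123981463244
knobW 637 [ 481.54056118 -196.41194508   37.88275174]
rimW 1575 (array([ 611.70715032, -284.7696622 ]), np.float64(47.4460539208895)) 86.67911765432045
bench -0.8986188238555226
shift cm [  3.25 -14.42   0.87] twist 0 (phi now -71.5 j1 -49 j6 22)
```

```bash
python3 - <<'E'
from h import *
go(481,-196.3,100);go(481,-196.3,21.5)
E
```

```text
shift cm [  6.79 -15.21   9.87] twist 0 (phi now -71.5 j1 -49 j6 22)
shift cm [  6.79 -15.21  17.72] twist 0 (phi now -71.5 j1 -49 j6 22)
```

Emit:
step_arm(plan="1.8 -4 2 0 60; 3.6 -8 4 0 60; 5.4 -12 6 0 60; 6.8 -15.2 8 0 60; 6.8 -15.2 11 0 60; 6.8 -15.2 14 0 60; 6.8 -15.2 16.5 0 60; 6.8 -15.2 17.7 0 60; 6.8 -15.2 17.7 0 60; 6.8 -15.2 17.7 0 0")

```text
time_s: 7.55
eef_pos: [482.9, -197.9, 22.1]
ee_rot: [0.001, 0.987, 0.161, 0.001]
force: [-0.2, 0.5, -0.8]
grip_width: 0.444
```

Emit:
step_arm(plan="0 0 0 0 0; 0 0 0 0 0; 0 0 0 0 0; 0 0 -4 0 0; 0 0 -8 0 0; 0 0 -12 0 0; 0 0 -14 0 0; 0 0 -14 0 0; 0 0 -14 0 0")

```text
time_s: 8.45
eef_pos: [481.8, -197.1, 160.8]
ee_rot: [-0.0, 0.987, 0.161, -0.0]
force: [-0.1, 0.2, -3.3]
grip_width: 0.25
```

```bash
python3 - <<'E'
from h import *
s=readout.sense();e=s['eef_pos'];print(e,s['force'],s['grip_width'])
im,d,w,info=snap('wrist')
p=band(w,e,58,e[2]-20,e[2]+0);q=p[np.hypot(*(p[:,:2]-e[:2]).T)>43];q=q[abs(q[:,2]-np.median(q[:,2]))<3];print('lid',len(q),q.mean(0),circ(q))
p=band(w,(612,-285),70,83,95);print('rimW',len(p),circ(p) if len(p)>9 else '',p[:,2].mean())
im,d,w,info=snap('top');p=band(w,(612,-285),70,83,95);print('top rimW',len(p),circ(p) if len(p)>9 else '',p[:,2].mean())
E
```

```text
[ 481.78436163 -197.0928744   160.82685171] [-0.11954137  0.20199771 -3.26136069] 0.250155244286881
lid 7148 [ 494.81640248 -190.31431207  149.44581806] (array([ 481.43809294, -196.82446647]), np.float64(46.91509467937368))
rimW 4838 (array([ 612.16004994, -283.40560176]), np.float64(47.64737566783964)) 86.35554631020158
top rimW 115 (array([ 614.03911038, -284.15600548]), np.float64(46.74176836041291)) 88.8913738538792
```

```bash
python3 - <<'E'
from h import *
go(612.5,-284.2,160);go(612.5,-284.2,117)
E
```

```text
shift cm [ 9.66 12.43 -0.05] twist 0 (phi now -71.5 j1 -35 j6 36)
shift cm [ 9.66 12.44  4.25] twist 0 (phi now -71.5 j1 -35 j6 36)
```

Emit:
step_arm(plan="2.4 3.1 0 0 0; 4.8 6.2 0 0 0; 7.2 9.3 0 0 0; 9.66 12.44 0 0 0; 9.66 12.44 0 0 0; 9.66 12.44 2 0 0; 9.66 12.44 4 0 0; 9.66 12.44 4.2 0 0; 9.66 12.44 4.2 0 0; 9.66 12.44 4.2 0 0")

```text
time_s: 9.55
eef_pos: [613.3, -284.7, 120.3]
ee_rot: [0.0, 0.987, 0.161, 0.0]
force: [-0.1, -0.4, -1.4]
grip_width: 0.247
```

```bash
python3 - <<'E'
from h import *
s=readout.sense();e=s['eef_pos'];print(e,s['force'],s['grip_width'])
im,d,w,info=snap('wrist','w5')
p=band(w,e,58,e[2]-20,e[2]+0);q=p[np.hypot(*(p[:,:2]-e[:2]).T)>43];q=q[abs(q[:,2]-np.median(q[:,2]))<3];print('lid',len(q),q.mean(0),circ(q))
# tin outer wall visible on far side
p=band(w,(612,-285),75,20,80)
c,r=circ(p);
for _ in range(5):
    p=p[abs(np.hypot(*(p[:,:2]-c).T)-r)<4];c,r=circ(p)
print('wall',len(p),c,r)
from scipy.optimize import least_squares
f=least_squares(lambda c:np.hypot(p[:,0]-c[0],p[:,1]-c[1])-49,c,loss='soft_l1');print('wall R49',f.x)
p=band(w,(612,-285),75,80,89);print('rim',len(p));f=least_squares(lambda c:np.hypot(p[:,0]-c[0],p[:,1]-c[1])-49,c,loss='soft_l1');print('R49',f.x)
E
```

```text
[ 613.31353818 -284.67764695  120.32460151] [-0.0737682  -0.41227387 -1.42887068] 0.24722385494692412
lid 7166 [ 626.46372035 -278.01863968  108.93661883] (array([ 612.98143617, -284.41197293]), np.float64(46.90964437769458))
wall 618 [ 611.65295798 -284.86816209] 49.94809463778032
wall R49 [ 612.59241392 -284.55323244]
rim 475
R49 [ 613.24874873 -284.32036635]
```

View pics/w5.png

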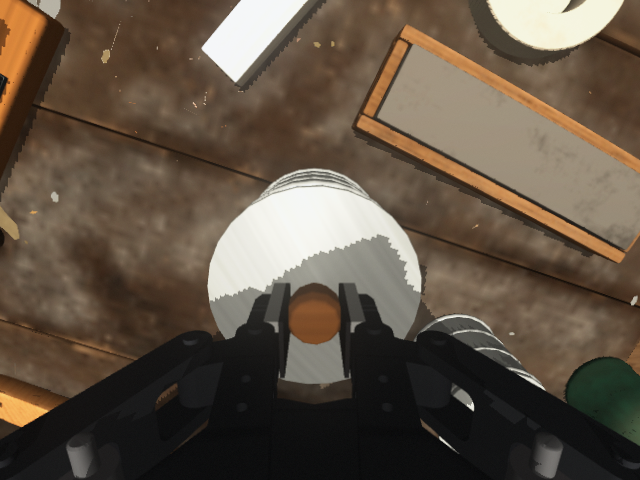

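The lid (315,280) is centred over the wide tin, within about 0.7 mm. Lowering and releasing.

Emit:
step_arm(plan="0 0 0.6 0 0; 0 0 1.1 0 0; 0 0 1.4 0 0; 0 0 1.6 0 0; 0 0 1.7 0 0; 0 0 1.75 0 0; 0 0 1.75 0 0; 0 0 1.75 0 0")

```text
time_s: 10.4
eef_pos: [613.2, -284.6, 102.8]
ee_rot: [0.0, 0.987, 0.161, 0.0]
force: [-3.3, 0.5, 5.7]
grip_width: 0.246
```

Emit:
step_arm(plan="0 0 0.1 0 0; 0 0 0.15 0 0; 0 0 0.15 0 0")

```text
time_s: 10.7
eef_pos: [613.3, -284.7, 102.8]
ee_rot: [0.001, 0.987, 0.161, 0.0]
force: [-6.5, 3.1, 13.4]
grip_width: 0.242
```

Emit:
step_arm(plan="0 0 0 0 20; 0 0 0 0 40; 0 0 0 0 60; 0 0 0 0 60; 0 0 -4 0 60; 0 0 -8 0 60; -3 -3 -11 0 60; -6 -6 -11 0 60; -9 -9 -11 0 60; -9 -9 -11 0 60")

```text
time_s: 11.7
eef_pos: [495.3, -225.0, 209.6]
ee_rot: [-0.002, 0.987, 0.161, -0.002]
force: [-0.5, 0.6, 0.1]
grip_width: 0.595
```

```bash
cat > lids.py <<'E'
from h import *
def lids(w):
  for n,xy,R,zf in(('W',(612.5,-284.5),51,92),('N',(550.6,-428.8),38,80)):
    p=band(w,xy,R+3,zf-12,zf+6);r=np.hypot(p[:,0]-xy[0],p[:,1]-xy[1]);q=p[(r>R*.75)&(abs(p[:,2]-np.median(p[:,2]))<4)]
    if len(q)<20: print(n,'few',len(q));continue
    c=np.linalg.lstsq(np.c_[q[:,:2]-xy,np.ones(len(q))],q[:,2],rcond=None)[0]
    print(n,'flange tilt deg',np.degrees(c[:2]).round(2),'z',c[2].round(1),len(q),'ctr',circ(q[np.hypot(*(q[:,:2]-xy).T)>R*.85])[0])
E
python3 - <<'E'
from lids import *
s=readout.sense();print(s['eef_pos'],s['force'])
im,d,w,info=snap('wrist');lids(w)
print('top');im,d,w,info=snap('top');lids(w)
go(470,250,270,-17.3)
E
```

```text
[ 495.33942857 -225.04594298  209.5923504 ] [-0.48186304  0.57744992  0.104922  ]
W flange tilt deg [0.01 0.03] z 91.7 7281 ctr [ 612.42766374 -284.22859156]
N flange tilt deg [-0.14 -0.27] z 79.3 2559 ctr [ 550.27373768 -428.58546415]
top
W few 2
N flange tilt deg [-0.54 -1.67] z 81.2 107 ctr [ 550.44516112 -428.00228948]
shift cm [ 12.38 -46.24  -5.95] twist -54.2 (phi now -71.5 j1 -37 j6 35)
```

```bash
python3 - <<'E'
from h import *
go(480,30,300,-17.3);go(515,345,300,-17.3)
E
```

```text
shift cm [  6.36 -25.06  -8.94] twist -54.2 (phi now -71.5 j1 -37 j6 35)
shift cm [ 19.66 -53.82  -8.95] twist -54.2 (phi now -71.5 j1 -37 j6 35)
```

Emit:
step_arm(plan="1 -4 -3 0 60; 2 -8 -6 0 60; 3 -12.5 -9 -7 60; 4.5 -17 -9 -15 60; 5.5 -21.5 -9 -23 60; 7 -26 -9 -31 60; 9 -30.5 -9 -38 60; 11 -35 -9 -46 60; 13 -39.5 -9 -54.2 60; 15.5 -44 -9 -54.2 60")

```text
time_s: 12.8
eef_pos: [507.4, 239.7, 300.6]
ee_rot: [0.0, 0.804, 0.594, 0.001]
force: [0.4, -1.2, 0.7]
grip_width: 0.596
```

```bash
python3 - <<'E'
from h import *
go(515,345,300,-17.3)
E
```

```text
shift cm [10.29 -2.36  0.06] twist 0.2 (phi now -17.1 j1 13 j6 30)
```

Emit:
step_arm(plan="3.5 -0.8 0 0 60; 7 -1.6 0 0 60; 10.3 -2.4 0 0 60; 10.3 -2.4 0 0 60; 10.3 -2.4 0 0 60")

```text
time_s: 13.3
eef_pos: [514.9, 343.3, 299.7]
ee_rot: [0.0, 0.805, 0.593, -0.0]
force: [-0.2, -0.5, 0.5]
grip_width: 0.598
```

```bash
cat > ket.py <<'E'
from h import *
def ket(w,xy,r,ztop):
    p=band(w,xy,r,ztop-35,ztop+8)
    q=p[:,:2]-np.median(p[:,:2],0);u,sv,vt=np.linalg.svd(q-q.mean(0),full_matrices=False);a=np.degrees(np.arctan2(vt[0,1],vt[0,0]))
    n=p[p[:,2]>ztop-11]  # notch top bar and upper legs
    ax=vt[0];t=n[:,:2]@ax
    print('handle n',len(p),'ang',a.round(1),'sv',sv.round(0),'ctr',p.mean(0).round(1))
    print('notch n',len(n),'mean',n.mean(0).round(1),'mid',((n.min(0)+n.max(0))/2).round(1),'len',(t.max()-t.min()).round(1),'zmax',np.percentile(n[:,2],98).round(1))
    m=ax*(t.max()+t.min())/2; pe=np.array([-ax[1],ax[0]]);print('notch centre',(m+pe*np.median(n[:,:2]@pe)).round(1))
E
python3 - <<'E'
from ket import *
s=readout.sense();print(s['eef_pos'])
im,d,w,info=snap('wrist','w6')
ket(w,(530,402),70,153)
p=band(w,(530,402),70,44,54);print('rim',len(p),circ(p))
E
```

```text
[514.86595573 343.34263007 299.68016354]
handle n 1160 ang -17.5 sv [1169.   68.] ctr [529.8 402.4 133.1]
notch n 304 mean [531.3 402.  151.2] mid [531.2 402.  149.8] len 28.5 zmax 153.9
notch centre [531.3 402. ]
rim 1597 (array([530.76498194, 401.90991111]), np.float64(56.60082394386428))
```

View pics/w6.png

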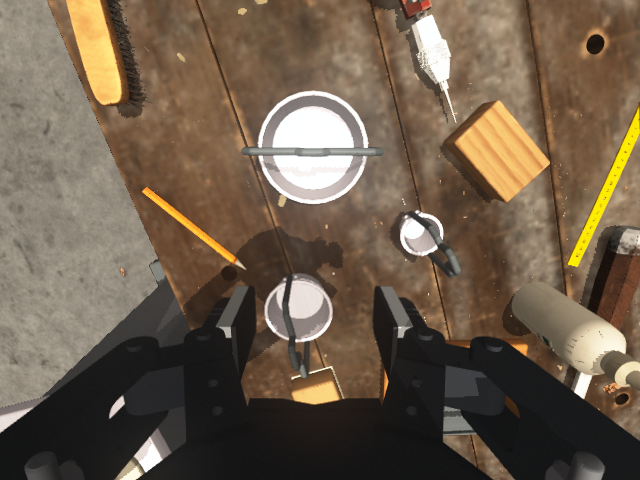

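The large kettle's notch is at (313,152), handle level in the picture (phi −17.5), and the measured notch and rim centres coincide. Grasping.

```bash
python3 - <<'E'
from h import *
go(531.3,402,200,-17.5);go(531.3,402,132.5,-17.5)
E
```

```text
shift cm [ 6.16 -0.2   9.99] twist 0.2 (phi now -17.3 j1 23 j6 40)
shift cm [ 6.17 -0.2  16.74] twist 0.2 (phi now -17.3 j1 23 j6 40)
```

Emit:
step_arm(plan="3 -0.1 3.5 0.2 60; 6.15 -0.2 7.5 0.2 60; 6.15 -0.2 11 0.2 60; 6.15 -0.2 14 0.2 60; 6.15 -0.2 16 0.2 60; 6.15 -0.2 16.7 0.2 60; 6.15 -0.2 16.7 0.2 60; 6.15 -0.2 16.7 0.2 0; 6.15 -0.2 16.7 0.2 0; 6.15 -0.2 16.7 0.2 0", grip_force=70)

```text
time_s: 14.35
eef_pos: [531.4, 402.0, 135.4]
ee_rot: [0.0, 0.807, 0.591, 0.002]
force: [0.1, -1.8, 6.3]
grip_width: 0.299
```

Emit:
step_arm(plan="0 0 0 0 0; 0 0 0 0 0; 0 0 -1 0 0; 0 0 -2 0 0; 0 0 -4 0 0; 0 0 -6 0 0; 0 0 -8.5 0 0; 0 0 -11 0 0; 0 0 -11 0 0; 0 0 -11 0 0")

```text
time_s: 15.35
eef_pos: [530.3, 402.0, 242.8]
ee_rot: [-0.0, 0.806, 0.591, -0.0]
force: [0.2, 0.2, -3.8]
grip_width: 0.3
```

```bash
python3 - <<'E'
from ket import *
s=readout.sense();e=s['eef_pos'];print(e,s['force'],s['wrist_torque'],s['grip_width'])
im,d,w,info=snap('wrist','w7')
p=band(w,e,90,e[2]-12,e[2]+40);print('above',len(p))
p=band(w,e,75,e[2]-135+44,e[2]-135+56);print('rim',len(p),circ(p)[0],circ(p)[1],p.mean(0))
c=np.linalg.lstsq(np.c_[p[:,:2]-e[:2],np.ones(len(p))],p[:,2],rcond=None)[0];print('tilt',np.degrees(c[:2]),c[2])
# hook, from top & side, robust line fit
for cam in('top','side'):
    im,d,w,info=snap(cam);P=w.reshape(-1,3);P=P[(P[:,2]>190)&(P[:,2]<209)&(P[:,0]>572)&(P[:,0]<655)&(abs(P[:,1]-25)<30)]
    f=np.polyfit(P[:,0],P[:,1],1);P=P[abs(P[:,1]-np.polyval(f,P[:,0]))<5];f=np.polyfit(P[:,0],P[:,1],1);print(cam,'slope deg',np.degrees(np.arctan(f[0])),'y at 614',np.polyval(f,614))
    q=w.reshape(-1,3);q=q[(q[:,2]>206)&(q[:,0]>545)&(q[:,0]<580)&(abs(q[:,1]-38)<15)];print('tip',len(q),q.mean(0))
go(420,100,290,-105.6)
E
```

```text
[530.28975259 401.9802763  242.77856294] [ 0.18219283  0.21087705 -3.76764642] [-0.02567567  0.02448097 -0.01157445] 0.29957748655507344
above 7431
rim 2908 [529.77392867 402.88755048] 56.3862384465655 [535.89560203 423.66201714 156.68224827]
tilt [-0.00217768  0.54939592] 156.47456015645614
top slope deg -15.838462711514335 y at 614 23.132257226561023
tip 16 [561.80258676  38.07828834 213.01949026]
side slope deg -16.291611129774825 y at 614 26.135004301265525
tip 0 [nan nan nan]
shift cm [-32.1   -1.43  -4.78] twist 88.1 (phi now -17.5 j1 27 j6 45)<stdin>:11: RuntimeWarning: Mean of empty slice.
  ret = um.true_divide(
```

```bash
python3 - <<'E'
from h import *
go(499.5,55.7,310,-105.8)
E
```

```text
shift cm [-33.93   7.48  -6.8 ] twist 88.3 (phi now -17.5 j1 27 j6 45)
```

Emit:
step_arm(plan="0 0 -3 0 0; -2 0.5 -6.8 8 0; -5 1 -6.8 16 0; -8 2 -6.8 24 0; -12 2.6 -6.8 32 0; -16 3.5 -6.8 40 0; -20 4.4 -6.8 48 0; -24 5.3 -6.8 56 0; -28 6.2 -6.8 64 0; -31 6.9 -6.8 72 0")

```text
time_s: 16.5
eef_pos: [502.4, 83.5, 310.5]
ee_rot: [0.0, 1.0, 0.001, -0.001]
force: [0.1, -0.8, -2.6]
grip_width: 0.299
```

```bash
python3 - <<'E'
from h import *
go(499.5,55.7,310,-105.8)
E
```

```text
shift cm [-0.29  2.78  0.05] twist 15.9 (phi now -89.9 j1 -4 j6 86)
```

Emit:
step_arm(plan="-0.3 1.4 0 8 0; -0.3 2.8 0 15.9 0; -0.3 2.8 3 15.9 0; -0.3 2.8 5 15.9 0; -0.3 2.8 5 15.9 0; -0.3 2.8 5 15.9 0; -0.3 2.8 5 15.9 0")

```text
time_s: 17.2
eef_pos: [500.7, 57.6, 262.4]
ee_rot: [-0.0, 0.991, -0.134, 0.001]
force: [-0.5, -0.7, -2.5]
grip_width: 0.295
```

```bash
cat > hook.py <<'E'
from h import *
def hook(w,x0=570,x1=600):
    P=w.reshape(-1,3);P=P[(P[:,2]>188)&(P[:,2]<206)&(P[:,0]>x0)&(P[:,0]<x1)]
    P=P[abs(P[:,1]-(23.1-.2836*(P[:,0]-614)))<12]
    f=np.polyfit(P[:,0],P[:,1],1)
    for _ in range(3):
        P=P[abs(P[:,1]-np.polyval(f,P[:,0]))<6.5]; f=np.polyfit(P[:,0],P[:,1],1)
    r=P[:,1]-np.polyval(f,P[:,0])
    mid=(np.percentile(r,3)+np.percentile(r,97))/2
    print('hook n',len(P),'deg',np.degrees(np.arctan(f[0])).round(2),'y@614',(np.polyval(f,614)).round(2),'y@585',np.polyval(f,585).round(2),'mid corr',mid.round(2),'ztop',np.percentile(P[:,2],95).round(1))
    q=w.reshape(-1,3);q=q[(q[:,2]>207)&(q[:,2]<222)&(q[:,0]>545)&(q[:,0]<580)&(abs(q[:,1]-38)<15)]
    if len(q): print('tip',len(q),((q.min(0)+q.max(0))/2).round(1),q.max(0).round(1),q.min(0).round(1))
E
python3 - <<'E'
from hook import *
s=readout.sense();e=s['eef_pos'];print(e,s['force'],yaw(s)[1])
im,d,w,info=snap('wrist','w8');hook(w,575,640);hook(w,575,605)
P=w.reshape(-1,3);q=P[(P[:,2]>208)&(P[:,2]<222)&(P[:,0]>640)&(P[:,0]<730)&(abs(P[:,1])<50)];print('post top',len(q),q.min(0) if len(q) else '')
E
```

```text
[500.74713226  57.6055519  262.41521661] [-0.54480906 -0.71385162 -2.50110718] -105.39277842441729
hook n 2177 deg -15.72 y@614 22.72 y@585 30.89 mid corr -0.01 ztop 199.8
tip 297 [562.   37.1 210.7] [567.3  42.1 214.5] [556.8  32.2 207. ]
hook n 1040 deg -15.34 y@614 22.91 y@585 30.86 mid corr 0.06 ztop 199.8
tip 297 [562.   37.1 210.7] [567.3  42.1 214.5] [556.8  32.2 207. ]
post top 0
```

View pics/w8.png

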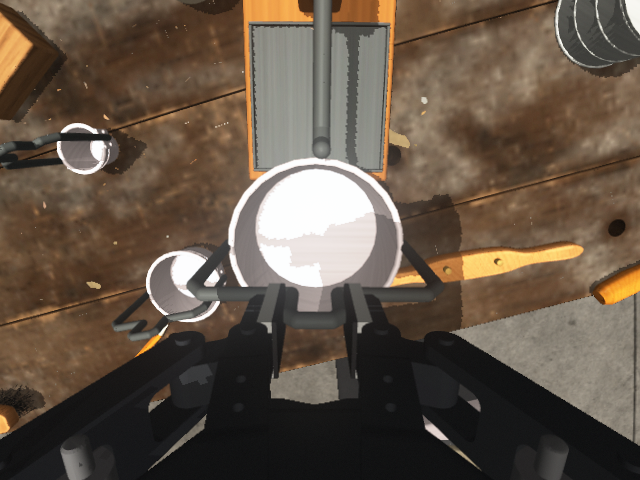

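The kettle is held straight at (318,315), and the hook arm is in line ahead with its tip at (321,146). I'll compute the approach in hook axes and check where the notch sits in the hand.

```bash
cat >> hook.py <<'E'
U=np.array([.9632,-.2689]);TIP=np.array([562,37.2]);SEAT=TIP+55*U;V=np.array([-U[1],U[0]])
def rel(p): p=np.asarray(p)[...,:2]-SEAT; return np.stack([p@U,p@V],-1)   # (along toward post, left)
def at(a,b=0): return SEAT+a*U+b*V
def notch(w,e,r=25):
    p=band(w,e,r,e[2]+9,e[2]+24);q=(p[:,:2]-e[:2]);a,b=q@U,q@V
    m=(abs(b)<7)&(abs(a)<12);print('notch bar rel TCP n',m.sum(),'along',np.median(a[m]).round(2),(a[m].min()+a[m].max())/2,'lat',((b[m].min()+b[m].max())/2).round(2),'z98',(np.percentile(p[m][:,2],97)-e[2]).round(1) if m.sum() else '')
E
python3 - <<'E'
from hook import *
s=readout.sense();e=s['eef_pos'];print(e,rel(e))
im,d,w,info=snap('wrist');notch(w,e)
p=band(w,e,75,e[2]-135+42,e[2]-135+56);print('rim ctr rel',rel(circ(p)[0])-rel(e),circ(p)[1])
go(*at(0),262,-105.6)
E
```

```text
[500.71855523  57.60290145 262.38118711] [-119.51600755    3.17349418]
notch bar rel TCP n 632 along 0.79 -0.3188654772708772 lat 0.01 z98 18.2
rim ctr rel [-0.33107025 -0.08793154] 56.17481835418775
shift cm [11.96  0.36  0.04] twist 0.2 (phi now -105.4 j1 -7 j6 99)
```

Emit:
step_arm(plan="0 0.2 1 0.2 0; 0.5 0.36 1 0.2 0; 3 0.36 1 0.2 0; 5.5 0.36 1 0.2 0; 8 0.36 1 0.2 0; 10 0.36 1 0.2 0; 11.5 0.36 1 0.2 0; 11.95 0.36 1 0.2 0; 11.95 0.36 1 0.2 0; 11.95 0.36 1 0.2 0")

```text
time_s: 18.3
eef_pos: [614.1, 22.5, 251.3]
ee_rot: [-0.0, 0.991, -0.136, -0.0]
force: [1.0, -0.6, -3.3]
grip_width: 0.298
```

```bash
python3 - <<'E'
from hook import *
s=readout.sense();e=s['eef_pos'];print(e,rel(e),s['force'])
im,d,w,info=snap('wrist','w9');notch(w,e);hook(w,575,606)
go(*at(0),200,-105.6);go(*at(0),187,-105.6)
E
```

```text
[614.0634736   22.4962589  251.26196177] [-0.90200599 -0.16277537] [ 0.97903765 -0.55694592 -3.29250353]
notch bar rel TCP n 640 along 0.86 -0.3363412155711132 lat -0.02 z98 18.1
hook n 596 deg -14.11 y@614 22.87 y@585 30.16 mid corr 0.13 ztop 199.6
tip 240 [563.   36.9 210.5] [568.   41.7 214. ] [558.   32.  207.1]
shift cm [ 0.1  -0.01  5.15] twist 0.0 (phi now -105.6 j1 -9 j6 97)
shift cm [ 0.1  -0.01  6.45] twist 0.0 (phi now -105.6 j1 -9 j6 97)
```

View pics/w9.png

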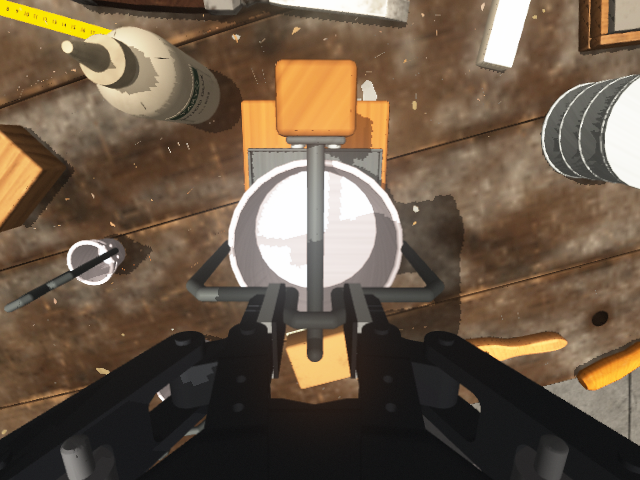

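The arm (315,230) runs through the notch (313,318). Lowering onto the seat.

Emit:
step_arm(plan="0 0 1.5 0 0; 0 0 3 0 0; 0 0 4.5 0 0; 0 0 5.4 0 0; 0 0 6 0 0; 0 0 6.4 0 0; 0 0 6.5 0 0; 0 0 6.5 0 0")

```text
time_s: 19.15
eef_pos: [614.6, 22.4, 187.9]
ee_rot: [0.0, 0.991, -0.136, 0.001]
force: [-4.3, 0.9, 5.6]
grip_width: 0.296
```

Emit:
step_arm(plan="0 0 -0.05 0 15; 0 0 -0.05 0 30; 0 0 -0.05 0 55; 0 0 -0.05 0 55; 0 0 -0.05 0 55; 0 0 -2 0 55; 0 0 -5 0 55; 0 0 -9 0 55; 0 0 -12 0 55; 0 0 -12 0 55")

```text
time_s: 20.15
eef_pos: [615.6, 22.2, 310.8]
ee_rot: [0.0, 0.991, -0.136, 0.004]
force: [0.4, 0.7, 0.2]
grip_width: 0.547
```

```bash
cat > hung.py <<'E'
from hook import *
def hung(cam,eyez=200):
    im,d,w,info=snap(cam);P=w.reshape(-1,3);P=P[~np.isnan(P[:,0])];r=rel(P)
    m=(P[:,2]>eyez-25)&(P[:,2]<eyez+12)&(abs(r[:,1])>9)&(abs(r[:,1])<40)&(r[:,0]>-60)&(r[:,0]<40)
    h,_=np.histogram(r[m][:,0],bins=np.arange(-60,40,2));print(cam,'flats along hist',[(int(a),int(n)) for a,n in zip(np.arange(-60,40,2),h) if n>1])
    m=(P[:,2]>203)&(P[:,2]<213)&(abs(r[:,1])<15)&(r[:,0]>-45)&(r[:,0]<40);print('notch tops',[(x.round(1)) for x in (np.percentile(r[m],[5,50,95],axis=0))] if m.sum() else '',m.sum())
    return im,w,info
E
python3 - <<'E'
from hung import *
s=readout.sense();print(s['eef_pos'],s['force'])
for c in('wrist','side','top'):
    im,w,info=hung(c)
    p=band(w,SEAT,75,92,112);print('rim',len(p),rel(circ(p)[0]),circ(p)[1],p[:,2].max())
from ket import ket
im,d,w,info=snap('top'); from lids import lids; lids(w)
ket(w,(455,217),55,149)
go(*at(-100),300,-105.6);go(520,200,300,-105.6);
E
```

```text
[615.63785763  22.1834608  310.84897573] [0.44268654 0.66698652 0.18458916]
wrist flats along hist [(-6, 62), (-4, 153), (-2, 181), (0, 335), (2, 42)]
notch tops [array([-3.6, -9.6]), array([-0.6, -0.1]), array([2. , 9.4])] 242
rim 1967 [-0.92831222  0.13420729] 56.370019675755024 111.51898455647174
side flats along hist [(-6, 17), (-4, 15), (-2, 10), (0, 2)]
notch tops [array([-5.4, -7.6]), array([-2.8,  3. ]), array([0.7, 9.2])] 13
rim 490 [2.36803219 2.7612109 ] 58.011132261330445 111.70152579616882
top flats along hist []
notch tops [array([30.9, -0.8]), array([30.9, -0.8]), array([30.9, -0.8])] 1
rim 49 [-2.27893153 -3.59528503] 51.87669504044105 110.87814429937389
W flange tilt deg [-0.08 -0.06] z 94.4 425 ctr [ 612.6655372  -284.21365673]
N flange tilt deg [0.1  0.55] z 82.2 237 ctr [ 550.41279482 -428.28988909]
handle n 75 ang 83.5 sv [195.  17.] ctr [456.3 225.2 133.7]
notch n 25 mean [454.9 216.5 148.7] mid [454.1 219.8 147.3] len 28.9 zmax 153.2
notch centre [455.4 219.9]
shift cm [-9.93 -0.02  0.49] twist -0.0 (phi now -105.6 j1 -9 j6 97)
shift cm [-13.86 -14.57   0.5 ] twist -0.0 (phi now -105.6 j1 -9 j6 97)
```

```bash
python3 - <<'E'
from h import *
go(385,222,300,-94)
E
```

```text
shift cm [-27.45 -13.06   0.53] twist -11.6 (phi now -105.6 j1 -9 j6 97)
```

Emit:
step_arm(plan="-4 -1.9 0 0 55; -8 -3.8 0 -4 55; -12 -5.7 0 -8 55; -16 -7.6 0.2 -11.6 55; -20 -9.5 0.5 -11.6 55; -24 -11.4 0.5 -11.6 55; -27.5 -13 0.5 -11.6 55; -27.5 -13 0.5 -11.6 55; -27.5 -13 0.5 -11.6 55")

```text
time_s: 21.25
eef_pos: [384.3, 221.7, 300.7]
ee_rot: [0.0, 0.999, -0.034, -0.0]
force: [0.5, 0.1, 0.4]
grip_width: 0.551
```

```bash
python3 - <<'E'
from ket import *
s=readout.sense();print(s['eef_pos'])
im,d,w,info=snap('wrist','w10')
ket(w,(455,219),52,149)
p=band(w,(455,218),52,40,51);print('rim',len(p),circ(p))
E
```

```text
[384.25466728 221.67926826 300.66990317]
handle n 847 ang -93.5 sv [720.  59.] ctr [455.4 221.4 131.1]
notch n 300 mean [455.1 220.3 147.2] mid [455.2 220.3 145.8] len 28.7 zmax 150.1
notch centre [455.1 220.3]
rim 1057 (array([455.28869308, 220.57540335]), np.float64(39.90572366091318))
```

```bash
python3 - <<'E'
from h import *
go(449.7,220.7,200,-93.5);go(449.7,220.7,131,-93.5)
E
```

```text
shift cm [ 6.48 -0.41 10.06] twist -0.5 (phi now -94.0 j1 15 j6 109)
shift cm [ 6.49 -0.41 16.96] twist -0.5 (phi now -94.0 j1 15 j6 109)
```

Emit:
step_arm(plan="3.2 -0.2 4 -0.5 55; 6.5 -0.4 8 -0.5 55; 6.5 -0.4 11.5 -0.5 55; 6.5 -0.4 14.5 -0.5 55; 6.5 -0.4 16.4 -0.5 55; 6.5 -0.4 16.9 -0.5 55; 6.5 -0.4 16.9 -0.5 55; 6.5 -0.4 16.9 -0.5 0; 6.5 -0.4 16.9 -0.5 0; 6.5 -0.4 16.9 -0.5 0", grip_force=70)

```text
time_s: 22.3
eef_pos: [450.6, 220.9, 133.6]
ee_rot: [-0.0, 1.0, -0.031, 0.001]
force: [-0.4, -2.7, 6.1]
grip_width: 0.293
```

Emit:
step_arm(plan="0 0 0 0 0; 0 0 0 0 0; 0 0 -1 0 0; 0 0 -3 0 0; 0 0 -6 0 0; 0 0 -10 0 0; 0 0 -14 0 0; 0 0 -17 0 0; 0 0 -17 0 0; 0 0 -17 0 0")

```text
time_s: 23.3
eef_pos: [449.4, 221.0, 302.1]
ee_rot: [-0.0, 1.0, -0.031, -0.0]
force: [-1.3, 0.1, -2.0]
grip_width: 0.293
```

```bash
python3 - <<'E'
from hook import *
s=readout.sense();e=s['eef_pos'];print(e,s['force'],s['grip_width'])
go(*at(-122),300,-105.6)
E
```

```text
[449.44126124 220.98624386 302.07078123] [-1.27737892  0.11142517 -2.02712373] 0.2932129689335456
shift cm [ 5.8  16.25  0.2 ] twist 12.1 (phi now -93.5 j1 13 j6 106)
```

Emit:
step_arm(plan="1 3 0 2 0; 2 7 0 5 0; 3.5 10.5 0 9 0; 5 14 0 12 0; 5.8 16.25 0 12.1 0; 5.8 16.25 0 12.1 0; 5.8 16.25 2 12.1 0; 5.8 16.25 3 12.1 0; 5.8 16.25 3 12.1 0; 5.8 16.25 3 12.1 0")

```text
time_s: 24.3
eef_pos: [497.6, 55.7, 272.3]
ee_rot: [-0.0, 0.991, -0.135, -0.0]
force: [0.4, -0.5, -1.5]
grip_width: 0.295
```

```bash
python3 - <<'E'
from hung import *
s=readout.sense();e=s['eef_pos'];print(e,rel(e),s['force'])
im,w,info=hung('wrist');cv2.imwrite('pics/w11.png',im[...,::-1]);notch(w,e);hook(w,575,605)
h=e[2]+12-143
p=band(w,e+5,60,h+36,h+50);print('M rim rel TCP',len(p),rel(circ(p)[0])-rel(e),circ(p)[1],p[:,2].mean()-e[2])
p=band(w,SEAT,70,95,106);print('L rim',len(p),rel(circ(p)[0]),circ(p)[1])
go(*at(-18),272,-105.6)
E
```

```text
[497.58522385  55.70246168 272.33880595] [-122.02300409    0.50043778] [ 0.37666624 -0.53377352 -1.51170125]
wrist flats along hist [(-6, 347), (-4, 444), (-2, 379), (0, 281), (2, 19)]
notch tops [array([-4.4, -9.1]), array([-1.8,  0.6]), array([1.5, 9.7])] 512
notch bar rel TCP n 564 along 6.36 5.5799258052290215 lat -0.03 z98 16.1
hook n 975 deg -15.42 y@614 22.74 y@585 30.74 mid corr -0.01 ztop 199.8
tip 265 [561.9  37.1 210.8] [567.1  42.  214.6] [556.7  32.1 207.1]
M rim rel TCP 2603 [ 5.49992435 -0.24376494] 39.69953197473695 -88.73899686882271
L rim 2915 [-1.67289258  0.39299401] 56.4516607770579
shift cm [10.38  0.05  0.08] twist 0.0 (phi now -105.6 j1 -7 j6 99)
```

View pics/w11.png

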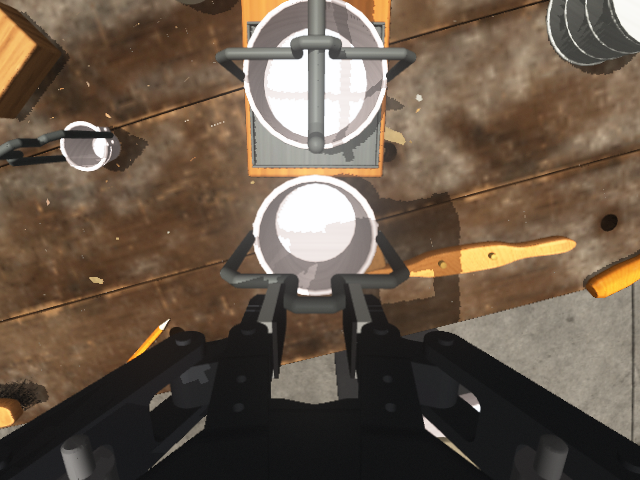

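The large kettle hangs straight (316,45) and the medium one is held at (315,235). The medium goes in with its rim below the large handle's flat and its bottom above the large rim.

Emit:
step_arm(plan="0 0.05 1.5 0 0; 0 0.05 2.6 0 0; 2.5 0.05 2.6 0 0; 5 0.05 2.6 0 0; 7.5 0.05 2.6 0 0; 9.3 0.05 2.6 0 0; 10.1 0.05 2.6 0 0; 10.3 0.05 2.6 0 0; 10.3 0.05 2.6 0 0; 10.3 0.05 2.6 0 0")

```text
time_s: 25.35
eef_pos: [596.3, 27.4, 246.6]
ee_rot: [-0.0, 0.991, -0.136, 0.0]
force: [0.3, 0.1, -2.7]
grip_width: 0.296
```

```bash
python3 - <<'E'
from hung import *
s=readout.sense();e=s['eef_pos'];print(e,rel(e),s['force'])
im,w,info=hung('wrist');cv2.imwrite('pics/w12.png',im[...,::-1]);notch(w,e)
p=band(w,SEAT,70,95,106);print('L rim',len(p),rel(circ(p)[0]),circ(p)[1])
h=e[2]-133;p=band(w,[*at(-14)],55,h+40,h+50);print('M rim',len(p),rel(circ(p)[0]),circ(p)[1])
go(*at(-19),190,-105.6)
E
```

```text
[596.26345858  27.37222957 246.56106763] [-19.35812898  -0.25266446] [ 0.31947384  0.09084276 -2.67467116]
wrist flats along hist [(-6, 50), (-4, 253), (-2, 347), (0, 518), (2, 81)]
notch tops [array([-3.7, -9.5]), array([-0.7, -0.3]), array([1.7, 9. ])] 430
notch bar rel TCP n 564 along 6.34 5.513447090270249 lat 0.01 z98 16.1
L rim 1720 [-0.44539313  0.4084945 ] 56.02059465622125
M rim 1906 [-14.16437222  -0.37002717] 39.87952123547478
shift cm [ 0.03 -0.03  5.66] twist 0.0 (phi now -105.6 j1 -9 j6 97)
```

View pics/w12.png

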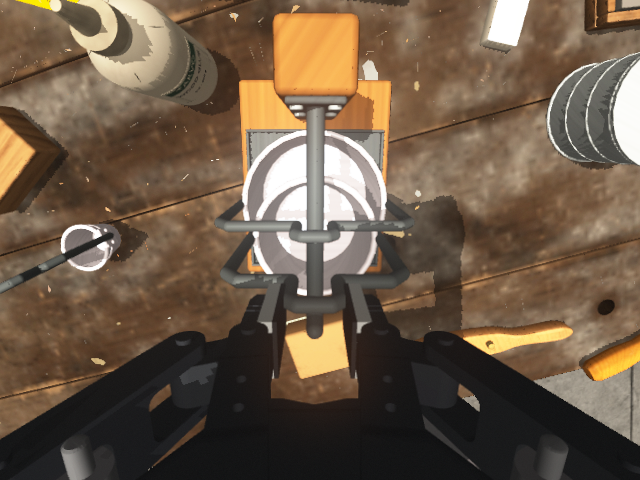

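Emit:
step_arm(plan="0.07 -0.03 1.5 0 0; 0.07 -0.03 3 0 0; 0.07 -0.03 4 0 0; 0.07 -0.03 4.8 0 0; 0.07 -0.03 5.3 0 0; 0.07 -0.03 5.6 0 0; 0.07 -0.03 5.7 0 0; 0.07 -0.03 5.7 0 0")

```text
time_s: 26.2
eef_pos: [597.7, 27.1, 190.1]
ee_rot: [0.0, 0.991, -0.136, 0.001]
force: [-1.8, 0.7, 2.8]
grip_width: 0.296
```

Emit:
step_arm(plan="0 0 -0.02 0 15; 0 0 -0.02 0 30; 0 0 -0.02 0 55; 0 0 -0.02 0 55; 0 0 -0.02 0 55; 0 0 -2 0 55; 0 0 -5 0 55; 0 0 -9 0 55; 0 0 -11 0 55; 0 0 -11 0 55")

```text
time_s: 27.2
eef_pos: [598.4, 27.0, 302.4]
ee_rot: [0.0, 0.991, -0.136, 0.003]
force: [-0.3, 0.3, -0.2]
grip_width: 0.549
```

```bash
python3 - <<'E'
from hung import *
s=readout.sense();e=s['eef_pos'];print(e,rel(e),s['force'])
im,w,info=hung('wrist')
p=band(w,SEAT,70,95,106);q=p[np.hypot(*(p[:,:2]-at(-1)).T)>50];print('L rim',len(q),rel(circ(q)[0]),circ(q)[1])
q=band(w,at(-13.5),45,97,106);q=q[np.hypot(*(q[:,:2]-at(-13.5)).T)<43];print('M rim',len(q),rel(circ(q)[0]),circ(q)[1],q[:,2].mean())
from ket import ket
im,d,w,info=snap('top');ket(w,(624,272),42,145)
go(565,290,300,-80);go(560,280,300,98-180)
E
```

```text
[598.3914164   27.04710005 302.42695787] [-1.72210527e+01  6.37863668e-03] [-0.28477987  0.34023295 -0.23331898]
wrist flats along hist [(-18, 56), (-16, 157), (-14, 206), (-12, 313), (-10, 65), (-6, 64), (-4, 175), (-2, 236), (0, 308), (2, 17)]
notch tops [array([-15.1,  -9.2]), array([-4.3, -0. ]), array([1.4, 9.1])] 532
L rim 1834 [-0.51246156  0.39239578] 56.01918912280755
M rim 985 [-12.89632224  -0.4375791 ] 39.96894316355829 102.05897452872743
handle n 80 ang -80.9 sv [146.  18.] ctr [624.6 268.5 131. ]
notch n 35 mean [624.6 271.2 144.8] mid [624.7 271.3 142.7] len 28.3 zmax 150.0
notch centre [624.5 271.3]
shift cm [-10.2  -24.44  -0.14] twist -25.6 (phi now -105.6 j1 -9 j6 97)
shift cm [-10.41 -23.35  -0.14] twist -23.6 (phi now -105.6 j1 -9 j6 97)
```

```bash
python3 - <<'E'
from h import *
go(552,260,300,-81)
E
```

```text
shift cm [-10.64 -21.21  -0.14] twist -24.6 (phi now -105.6 j1 -9 j6 97)
```

Emit:
step_arm(plan="-2 -4 0 0 55; -4 -8 0 -6 55; -6 -12 0 -13 55; -8 -16 0 -20 55; -10 -19.5 0 -24.6 55; -10.6 -21.2 0 -24.6 55; -10.6 -21.2 0 -24.6 55; -10.6 -21.2 0 -24.6 55")

```text
time_s: 28.1
eef_pos: [552.8, 258.9, 298.3]
ee_rot: [0.0, 0.997, 0.078, -0.001]
force: [0.1, -0.2, -0.3]
grip_width: 0.549
```

```bash
python3 - <<'E'
from ket import *
s=readout.sense();print(s['eef_pos'])
im,d,w,info=snap('wrist')
ket(w,(624,272),40,145)
p=band(w,(624,272),34,36,47);print('rim',len(p),circ(p))
t=np.radians(-80.5+90);c=np.array([624.5,271.5])-5.5*np.array([np.cos(t),np.sin(t)]);print(c);go(*c,128,-80.5)
E
```

```text
[552.76411883 258.94094993 298.30007301]
handle n 516 ang -80.0 sv [341.  45.] ctr [624.4 271.  132. ]
notch n 297 mean [624.5 270.2 143.2] mid [624.6 270.  142.3] len 28.0 zmax 145.9
notch centre [624.5 270. ]
rim 597 (array([624.6521975, 270.3458455]), np.float64(23.18517190208737))
[619.07542919 270.59223817]
shift cm [ 6.74 -0.18 17.05] twist -0.6 (phi now -81.1 j1 14 j6 95)
```

Emit:
step_arm(plan="3.2 0 4 -1 55; 6.7 -0.03 8 -1 55; 6.7 -0.03 11.5 -1 55; 6.7 -0.03 14.5 -1 55; 6.7 -0.03 16.4 -1 55; 6.7 -0.03 17 -1 55; 6.7 -0.03 17 -1 55; 6.7 -0.03 17 -1 0; 6.7 -0.03 17 -1 0; 6.7 -0.03 17 -1 0", grip_force=70)

```text
time_s: 29.15
eef_pos: [619.4, 270.5, 131.2]
ee_rot: [-0.0, 0.996, 0.087, 0.002]
force: [-0.3, -1.3, 7.3]
grip_width: 0.291
```

Emit:
step_arm(plan="0 0 0 0 0; 0 0 0 0 0; 0 0 -1 0 0; 0 0 -3 0 0; 0 0 -6 0 0; 0 0 -10 0 0; 0 0 -14 0 0; 0 0 -17 0 0; 0 0 -17 0 0; 0 0 -17 0 0")

```text
time_s: 30.15
eef_pos: [618.4, 270.7, 299.2]
ee_rot: [-0.0, 0.996, 0.087, -0.0]
force: [-0.6, 0.6, -2.5]
grip_width: 0.288
```

```bash
python3 - <<'E'
from hook import *
s=readout.sense();e=s['eef_pos'];print(e,s['force'],s['grip_width'])
go(*at(-132),300,-105.6)
E
```

```text
[618.4333899  270.67280486 299.18609135] [-0.57816652  0.55366848 -2.53035603] 0.2884677923067845
shift cm [-16.56  18.68  -0.08] twist 25.6 (phi now -80.0 j1 14 j6 94)
```

Emit:
step_arm(plan="-3.8 1 0 0 0; -7.5 3.5 0 4 0; -10.5 7 0 8 0; -13 11 0 14 0; -15 15 0 20 0; -16.5 18.7 0 25.6 0; -16.55 18.7 0 25.6 0; -16.55 18.7 2 25.6 0; -16.55 18.7 2.5 25.6 0; -16.55 18.7 2.5 25.6 0")

```text
time_s: 31.15
eef_pos: [487.5, 58.2, 273.0]
ee_rot: [-0.0, 0.991, -0.135, -0.002]
force: [-0.2, 0.7, -0.1]
grip_width: 0.294
```

```bash
python3 - <<'E'
from hung import *
s=readout.sense();e=s['eef_pos'];print(e,rel(e),yaw(s)[1],s['force'])
im,w,info=hung('wrist');cv2.imwrite('pics/w13.png',im[...,::-1]);notch(w,e);hook(w,575,598)
h=e[2]+10-139
p=band(w,e[:2]+5*U,40,h+34,h+48);print('S rim rel TCP',len(p),rel(circ(p)[0])-rel(e),circ(p)[1],p[:,2].mean()-e[2])
q=band(w,at(-13.5),45,97,106);q=q[np.hypot(*(q[:,:2]-at(-13.5)).T)<43];print('M rim',len(q),rel(circ(q)[0]),circ(q)[1])
go(*at(-31),243,-105.6)
E
```

```text
[487.47475637  58.2198594  272.95103588] [-132.43833461    0.20649056] -105.55727723990637 [-0.20750749  0.73309204 -0.07393459]
wrist flats along hist [(-18, 313), (-16, 436), (-14, 354), (-12, 258), (-10, 45), (-6, 327), (-4, 511), (-2, 382), (0, 274), (2, 8)]
notch tops [array([-15.9,  -8.9]), array([-4.6,  0.3]), array([1.1, 9.4])] 1036
notch bar rel TCP n 569 along 6.55 5.693655471001065 lat 0.07 z98 14.7
hook n 748 deg -15.69 y@614 22.34 y@585 30.48 mid corr -0.09 ztop 199.9
tip 278 [562.2  37.1 210.5] [567.6  42.  214. ] [556.8  32.1 207. ]
S rim rel TCP 1706 [ 4.71639838 -1.18829353] 23.22112043259403 -89.86115935167896
M rim 1192 [-13.53361169  -0.02126492] 39.66407984108499
shift cm [10.11  0.04  3.07] twist 0.0 (phi now -105.6 j1 -7 j6 99)
```

View pics/w13.png

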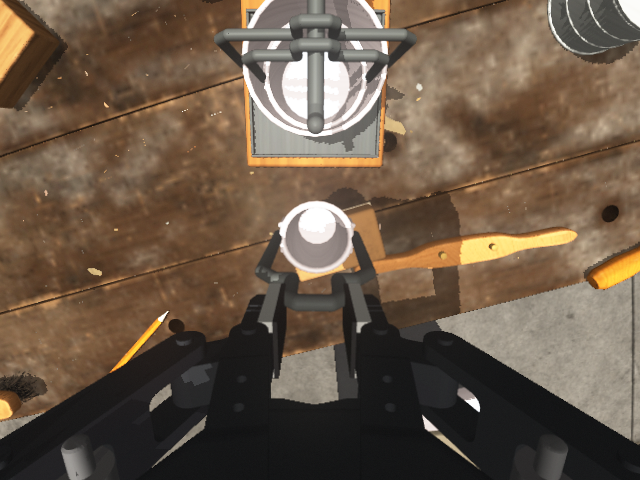

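Both hung kettles are in line at (315,40) and the small one is held at (315,240). Same approach as before.

Emit:
step_arm(plan="0 0.04 1.5 0 0; 0 0.04 3 0 0; 2.5 0.04 3 0 0; 5 0.04 3 0 0; 7.5 0.04 3 0 0; 9.2 0.04 3 0 0; 10 0.04 3 0 0; 10.15 0.04 3 0 0; 10.15 0.04 3 0 0; 10.15 0.04 3 0 0")

```text
time_s: 32.2
eef_pos: [585.2, 30.4, 244.6]
ee_rot: [-0.0, 0.991, -0.136, 0.0]
force: [0.9, -0.2, -0.9]
grip_width: 0.293
```

```bash
python3 - <<'E'
from hung import *
s=readout.sense();e=s['eef_pos'];print(e,rel(e),s['force'])
im,w,info=hung('wrist');cv2.imwrite('pics/w14.png',im[...,::-1]);notch(w,e)
q=band(w,at(-13.5),45,97,106);q=q[np.hypot(*(q[:,:2]-at(-13.5)).T)<43];print('M rim',len(q),rel(circ(q)[0]),circ(q)[1])
h=e[2]-130;p=band(w,at(-25),30,h+34,h+48);print('S rim',len(p),rel(circ(p)[0]),circ(p)[1])
go(*at(-30.7),191,-105.6)
E
```

```text
[585.23922451  30.40467694 244.6187522 ] [-30.79209633  -0.2962277 ] [ 0.85506539 -0.20020073 -0.90971407]
wrist flats along hist [(-28, 27), (-26, 123), (-24, 351), (-18, 35), (-16, 251), (-14, 341), (-12, 486), (-10, 169), (-6, 54), (-4, 293), (-2, 394), (0, 486), (2, 72)]
notch tops [array([-15.1,  -9.3]), array([-4.4,  0.2]), array([1.5, 9.3])] 935
notch bar rel TCP n 567 along 6.5 5.62867794398884 lat 0.08 z98 14.7
M rim 934 [-12.53858787  -0.33613705] 39.68718319467569
S rim 1003 [-25.38063249  -1.31225021] 23.24237720558919
shift cm [ 0.   -0.03  5.37] twist 0.0 (phi now -105.6 j1 -8 j6 97)
```

View pics/w14.png

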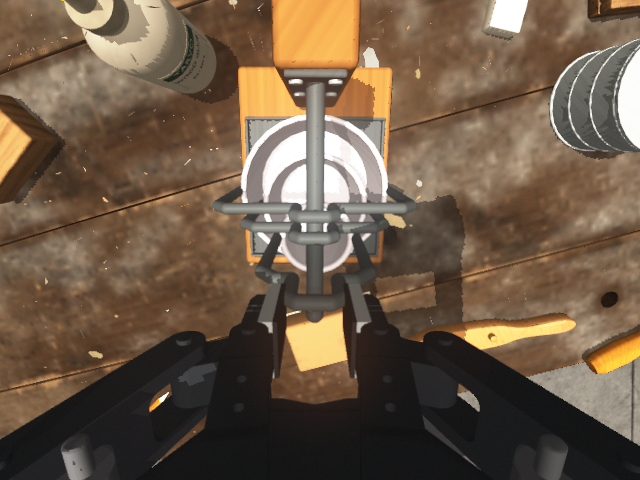

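The small kettle's notch (316,300) lies over the arm, and the cups line up. Lowering.

Emit:
step_arm(plan="0 -0.03 1.5 0 0; 0 -0.03 3 0 0; 0 -0.03 4 0 0; 0 -0.03 4.6 0 0; 0 -0.03 5 0 0; 0 -0.03 5.3 0 0; 0 -0.03 5.4 0 0; 0 -0.03 5.4 0 0")

```text
time_s: 33.05
eef_pos: [586.6, 30.0, 191.6]
ee_rot: [0.0, 0.991, -0.136, 0.002]
force: [0.7, -0.8, 4.8]
grip_width: 0.294
```

Emit:
step_arm(plan="0 0 -0.02 0 15; 0 0 -0.02 0 30; 0 0 -0.02 0 50; 0 0 -0.02 0 50; 0 0 -0.02 0 50; 0 0 -2 0 50; 0 0 -5 0 50; 0 0 -9 0 50; -4 0 -11 0 50; -8 0 -11 0 50")

```text
time_s: 34.05
eef_pos: [508.7, 51.8, 302.5]
ee_rot: [-0.0, 0.991, -0.136, 0.002]
force: [-0.3, -0.1, 0.5]
grip_width: 0.499
```

```bash
python3 - <<'E'
from hung import *
from lids import lids
s=readout.sense();e=s['eef_pos'];print(e,rel(e),s['force'])
im,w,info=hung('wrist');cv2.imwrite('pics/w15.png',im[...,::-1])
for n,a,R,h in(('L',-.7,56,100),('M',-13,40,100),('S',-25,23,103)):
    q=band(w,at(a),R+4,h-8,h+6);q=q[np.hypot(*(q[:,:2]-at(a)).T)>R-5];q=q[abs(q[:,2]-np.median(q[:,2]))<3] if len(q) else q
    if len(q)>20:print(n,len(q),rel(circ(q)[0]),circ(q)[1],np.median(q[:,2]))
imt,d,w,info=snap('top');lids(w)
ims,_,_,_=snap('side')
a=cv2.resize(im[...,::-1],(400,300));t=cv2.resize(imt[140:320,240:520][...,::-1],(400,257))
sd=cv2.resize(ims[190:310,220:400][...,::-1],(780//2*2,520))[:, :400*1]
full=np.zeros((600,800,3),np.uint8);full[:300,:400]=a;full[300:557,:400]=t;full[:600,400:]=cv2.resize(ims[190:340,230:330][...,::-1],(400,600),interpolation=cv2.INTER_CUBIC)
cv2.imwrite('pics/v16.png',full)
E
```

```text
[508.71605582  51.84976986 302.52233203] [-110.2657979    -0.21739427] [-0.30336245 -0.09051321  0.53378333]
wrist flats along hist [(-30, 55), (-28, 130), (-26, 118), (-24, 94), (-22, 17), (-18, 75), (-16, 302), (-14, 259), (-12, 217), (-10, 4), (-6, 205), (-4, 329), (-2, 275), (0, 202), (2, 11)]
notch tops [array([-27.5,  -8.7]), array([-13.2,   0.4]), array([0.9, 9.4])] 997
L 1978 [-0.80649871  0.46545481] 56.416009611969 102.26637298466383
M 1123 [-12.94979297  -0.03454247] 39.868140689943814 102.30097518433298
S 451 [-25.89157228   0.10683007] 23.083651047807628 102.36236722481908
W flange tilt deg [-0.19  0.08] z 94.5 429 ctr [ 612.87606449 -284.21905955]
N flange tilt deg [0.09 0.1 ] z 82.3 244 ctr [ 550.46707706 -428.16599682]
```

View pics/v16.png

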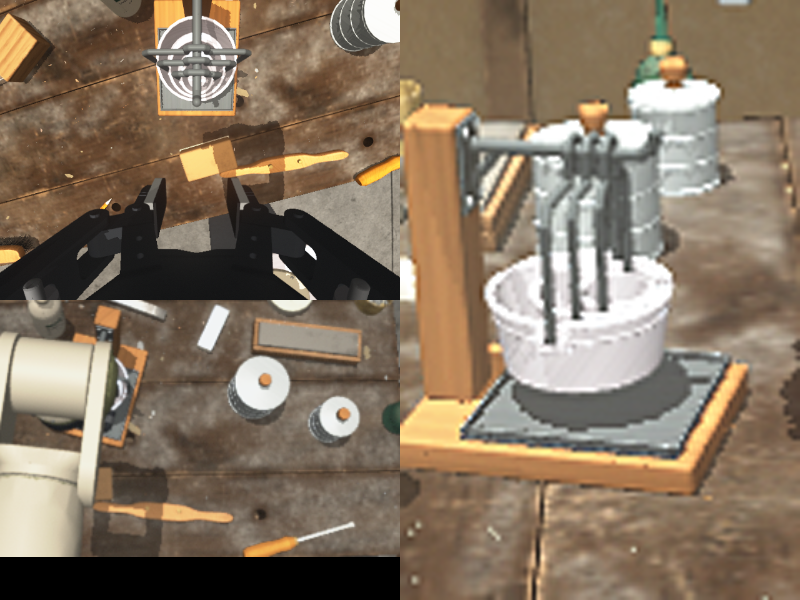

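All three kettles hang nested, with their notches side by side at (590,150), and both lids are on and level. Handing in.

```bash
python3 - <<'E'
from rig import workorder, readout
s=readout.sense();print(s['time_s'],s['force']);print(workorder.finish_job())
E
```

```text
34.2 [ 1.46038795  1.31181912 -0.38517615]
the job is handed in; nothing more can be done
None
```

I handed the job in at 34.2 s: all three kettles are hung on the hook and both tins have their lids on. No verdict was reported.

- **Kettles:** I hung the large one first, then the medium inside it, then the small inside that. Their notches sit on the hook's arm about 0.8, 13 and 26 mm in front of hook_seat, and the three cups are within 0.5 mm of the arm's line. All three rims measured about 102 mm high, against a nominal 103. In the last pictures they hung straight and nested, with the gripper clear of them.
- **Lids:** Each lid sits on its own tin. The last top view showed tilts of at most 0.2°. Flange heights read 94.5 and 82.3 mm from the top camera, 2 mm above nominal. The wrist camera read 91.7 and 79.3 mm. That fits fully seated (92 and 80 mm) within the cameras' roughly 2 mm calibration.
- **Disagreements and limits:** The side camera was up to a few mm off the wrist camera, so I relied on the wrist camera for fitting. The fingers met the kettles 2–3 mm above the height I commanded, with a force of about 6–7 N, and this did no visible harm. I saw no tin or lid knocked aside. The other tools were not touched.

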